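Tip the drying tile to the right lean

TASK

Three plaster tiles stand drying in the wooden rack: one leans the opposite way from the other two and sticks out of its slot towards you. With the fingertips only, push that tile over so that it leans the same way as the others, and push it along its slot until it is home against the stop board at the back. Nothing is to be picked up; leave the other two tiles and the things lying on the bench where they are.

Things in the scene. Friction and masses are not known exactly. Their poses are not given: they have to be found in the camera images.
- rack: wooden drying rack, screwed down: base board 165 x 345 mm, 15 mm high, with three parallel slots 125 mm apart, at y = -125, 0, +125 mm. Origin on the bench surface, under the middle slot. x runs along the slots away from the robot, y across them to the robot's left. A tile pushed along its slot until it touches the stop board has its centre at x = +1 mm.
- rack_stop (a point): middle of the top front edge of the stop board across the back of the rack: front face at x = +51 mm of the rack, 10 mm thick, top 77 mm above the bench. Tiles slide along their slots to it under a light push (about 2 N) on the near edge, best at or below half height.
- rack_rails (a point): middle of the middle slot, level with the tops of its two rails (69 mm above the bench). Each slot has an 8 mm wire rail along x at 24.5 mm either side, from x = -40 mm of the rack to the stop board, and a 20 mm groove for the foot between 8 mm high strips. A tile pushed sideways near its top swings about its foot; past upright it falls by itself onto the other rail.
- tile_a_center (a point): cast plaster tile, 100 x 100 x 14 mm thick, 0.16 kg, on edge in a slot; all three are alike. This point: its centre. z axis: in the tile's plane, up to its top edge (50 mm away; about 115 mm above the bench). x axis: along the slot to the edge at the stop board's side (50 mm away). y axis: square to the faces. It leans about 15 degrees off upright to one side or the other.
- tile_b_center (a point): cast plaster tile, 100 x 100 x 14 mm thick, 0.16 kg, on edge in a slot; all three are alike. This point: its centre. z axis: in the tile's plane, up to its top edge (50 mm away; about 115 mm above the bench). x axis: along the slot to the edge at the stop board's side (50 mm away). y axis: square to the faces. It leans about 15 degrees off upright to one side or the other.
- tile_c_center (a point): cast plaster tile, 100 x 100 x 14 mm thick, 0.16 kg, on edge in a slot; all three are alike. This point: its centre. z axis: in the tile's plane, up to its top edge (50 mm away; about 115 mm above the bench). x axis: along the slot to the edge at the stop board's side (50 mm away). y axis: square to the faces. It leans about 15 degrees off upright to one side or the other.
- rosette_mid: loose cast plaster rosette, 100 x 92 x 19 mm, lying on the bench to the right of the rack, not to be disturbed; origin at the centre of its underside
- sanding_block: loose sanding block, 67 x 113 x 43 mm, lying to the left of the rack, not to be disturbed; origin at the centre of its underside
- chisel: loose chisel with an orange handle, 232 mm long, 29 mm high, lying to the right of and nearer than the rack, not to be disturbed; origin at the centre of its underside

How it is judged:
By the outcome, as a careful person would: the job done as asked, in the order asked, and still so for the second after the job is handed in, with the robot touching nothing.
It also fails if it takes over 45 s, if anything falls off the work surface, if the arm or the gripper's body presses on something with over 40 N, if the wrist force passes 120 N, or if a joint passes its speed limit or range.

ROBOT

A 7-joint arm with a two-finger parallel gripper is mounted at the origin on a cart in front of the work surface, level with it; the furniture and walls round the work are solid. World frame = base frame: x ahead of the robot, y to its left, z up, the work surface at z = 0. Lengths are in m, angles in rad, forces in N, time in s.
With the tool pointing down it reaches from about 0.425 to 0.875 m from the base axis. Payload 8.4 kg.
Tool frame: the origin (TCP) lies at the very end of the fingers, on their centre line; the grasp point (between the pads) lies robot.hold_point_z behind it (robot.hold_point_z is the distance from the TCP to the grasp point, in m); z points along the fingers, y is the line along which they close (so a half turn about z gives the same grasp; the last joint's range is limited). The gripper opens to 85 mm and grips with 20 to 120 N. Pads are 22 mm wide; open, the fingers measure 114 mm over their backs; the gripper's body (76 mm by 85 mm) begins 54 mm behind the grasp point. The pads swing forward as they close: fully open they stand 13 mm farther back than shut.
Start: joints at [-1.22, 0.333, 0.04, 1.465, -0.013, 1.343, -0.059], TCP at [0.283, 0.585, 0.192] pointing down, gripper open.
Joint ranges: [-2.58, 2.58], [-0.38, 2.09], [-1.3, 1.39], [0.25, 2.4], [-1.5, 4.64], [0.08, 2.09], [-2.65, 2.65]. Speed limits (rad/s): [2.22, 2.22, 2.79, 2.79, 3.14, 3.14, 3.14].

INTERFACE

Orientations are given as a unit quaternion [x, y, z, w].
In Python, from rig import sensors, capture, get_calibration, job_done, spotter, robot gives the robot as it stands.
- The arm moves only by the tool apply_moves, never from a script. Its argument "rows" is a list of rows, each an object with "claw": the opening, from 0 (shut) to 1 (fully open); "slide": the shift along the world's x, y, z in m, a list of three; "turn": the turn about the world's z in degrees. In form: [{"claw": claw, "slide": [x, y, z], "turn": turn}, ...]. A call has 1 to 20 rows; each row is the pose to reach, as a shift and turn from the pose commanded when the call began; what a row does not reach only later rows make up. A row lasts 1/10 s, in which the tool goes at most 50 mm and 8.59 degrees, less where a joint would pass 70% of its speed; a pose out of reach is approached as far as the arm can. A call with a gripper value outside its range is refused whole. The fingers move at their own pace and stop on an object; the grip force is fixed at half the most. Time passes only in rows, so rows that repeat a pose let the fingers close. It gives the time, the measured TCP pose, the force, the opening and the grip force at its end, in the units of the state.
- sensors.sense(): the state, without advancing time (a new reading comes with each control period).
- capture(name): name is "side" or "top"; returns the picture (480x640x3 uint8, blue, green, red); there is no depth.
- get_calibration(name): a dict with "camera_matrix" (3x3 intrinsics, pixels), "extrinsics" (4x4, takes a point from camera to world coordinates). Camera axes: x right, y up, looking along -z (the intrinsics and any distortion apply to the point x, -y, -z); pixel columns grow to the right and rows downward; lengths in m; the calibration is good to about 2 mm. A picture is of the moment at which its call begins. get_calibration takes no time and is no camera call.
- job_done(): hands the job in; it is judged then, once.
Trained networks look in the newest picture that a camera, given by its name, has taken for a name from the list of things; names that differ only in an ending like _2 or _b are one class to them, and where a whole thing is asked for, a point or a joint stands for the part that bears it (a point fixed in the world has none). Each returns a list of dicts, best first, with "conf" (0 to 1); they miss things now and then, are a little off and sometimes report something else, mostly with a low value. They report only what shows in the picture. A call takes as long as a camera call.
- spotter.trace(thing, camera): "mask" (480x640 bool, what is visible of it) and "extent" ([left, top, right, bottom] in pixels, round what is visible of it).
- spotter.place_of(thing, camera): "centre" ([column, row] in pixels: a listed point, or the origin of a listed thing).
The state is a dict: "clock": time; "joints": joint angles; "dq": joint speeds; "tau": joint torques, N m; "eef_pos": TCP position; "tool_rot": TCP orientation; "force": force on the tool from outside, world axes, zero at the start; "ft_torque": the same for the moment, N m; "opening": opening from 0.0 (shut) to 1.0 (fully open); "grip_force": force on a finger pad.
Only numpy, scipy, OpenCV 4.12 (cv2) and the standard library are available. Lean on these libraries where they do the work, as an engineer would, in place of code of your own. Each camera call takes 0.05 s, during which the arm holds its last target. There are 200 camera calls.

## Working session

There is one attempt and no reset: what is moved stays moved. The work goes in short steps, Python scripts to look and compute and a tool call to move; the robot and the scene stay as the last step left them, time stands still between calls to the robot, and variables do not carry over. Pictures are saved under pics/ and viewed, at most 10 in all, crops included, and the job is handed in when it is done.

Besides the shell and the picture viewer there is one more tool, called after "Emit:" by a JSON object that holds its "name" and its "arguments", one argument or row to a line. apply_moves: Moves the arm, as the interface text tells. Its arguments: {"type":"object","properties":{"rows":{"type":"array"}},"required":["rows"]}

```bash
mkdir -p pics
cat > h.py <<'E'
import numpy as np, cv2
from rig import sensors, capture, get_calibration, job_done, spotter, robot
def proj(cam,P):
    c=get_calibration(cam);T=np.linalg.inv(np.array(c["extrinsics"]));K=np.array(c["camera_matrix"])
    p=T[:3,:3]@np.array(P,float)+T[:3,3];p=p*[1,-1,-1];q=K@p;return q[:2]/q[2]
def ray(cam,uv):
    c=get_calibration(cam);E=np.array(c["extrinsics"]);K=np.array(c["camera_matrix"])
    d=np.linalg.inv(K)@[uv[0],uv[1],1];d=E[:3,:3]@(d*[1,-1,-1]);return E[:3,3],d
def atz(cam,uv,z):
    o,d=ray(cam,uv);return o+d*(z-o[2])/d[2]
def tri(a,b):
    o,d=ray("side",a);p,e=ray("top",b)
    s=np.linalg.lstsq(np.c_[d,-e],p-o,rcond=None)[0];A=o+s[0]*d;B=p+s[1]*e
    return (A+B)/2,np.linalg.norm(A-B)
E
python3 - <<'E'
from h import *
np.set_printoptions(precision=3,suppress=True)
for c in("side","top"):
    cv2.imwrite(f"pics/{c}0.png",capture(c)); k=get_calibration(c); print(c,np.array(k["extrinsics"]), k.keys())
    for t in("rack","rack_stop","rack_rails","tile_a_center","rosette_mid","sanding_block","chisel"):
        print(t,[(np.round(r["centre"],1).tolist(),round(r["conf"],2)) for r in spotter.place_of(t,c)])
print(sensors.sense(), robot.hold_point_z)
E
```

```text
side [[ 0.999  0.022 -0.044  0.469]
 [-0.047  0.674 -0.738 -1.177]
 [ 0.013  0.739  0.674  0.937]
 [ 0.     0.     0.     1.   ]] dict_keys(['camera_matrix', 'extrinsics'])
rack [([318.4, 271.1], 0.84)]
rack_stop [([341.5, 246.4], 0.64)]
rack_rails [([319.9, 253.4], 0.95)]
tile_a_center [([344.0, 296.1], 0.67)]
rosette_mid [([350.3, 369.3], 0.73)]
sanding_block [([346.7, 176.0], 0.82)]
chisel [([255.3, 353.1], 0.69)]
top [[ 0.002  0.996 -0.095  0.454]
 [-1.     0.003  0.003 -0.219]
 [ 0.004  0.095  0.996  0.993]
 [ 0.     0.     0.     1.   ]] dict_keys(['camera_matrix', 'extrinsics'])
rack [([349.1, 243.2], 0.91)]
rack_stop [([343.8, 214.4], 0.72)]
rack_rails [([349.0, 239.0], 0.86)]
tile_a_center [([415.3, 218.7], 0.66)]
rosette_mid [([463.8, 221.3], 0.89)]
sanding_block [([174.1, 195.7], 0.76)]
chisel [([447.9, 306.5], 0.95)]
{'clock': 0.8, 'joints': array([-1.22 ,  0.333,  0.04 ,  1.465, -0.013,  1.343, -0.059]), 'dq': array([ 0.   ,  0.   , -0.   ,  0.   ,  0.003, -0.001, -0.   ]), 'tau': array([ -0.   , -65.824,   1.362, -40.581,   0.017,   0.003,   0.   ]), 'eef_pos': array([0.283, 0.585, 0.192]), 'tool_rot': array([ 0.223,  0.975, -0.   , -0.   ]), 'force': array([-0.197,  0.155,  0.394]), 'ft_torque': array([-0.004, -0.019, -0.054]), 'grip_force': 0.0, 'opening': 1.0000245884316938} 0.0187
```

View pics/side0.png

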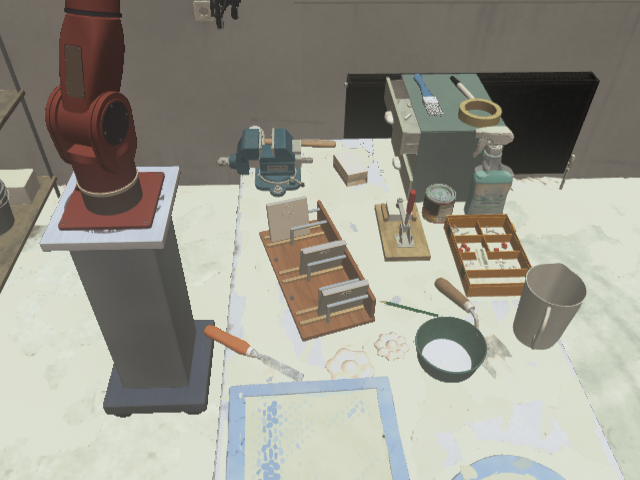

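View pics/top0.png

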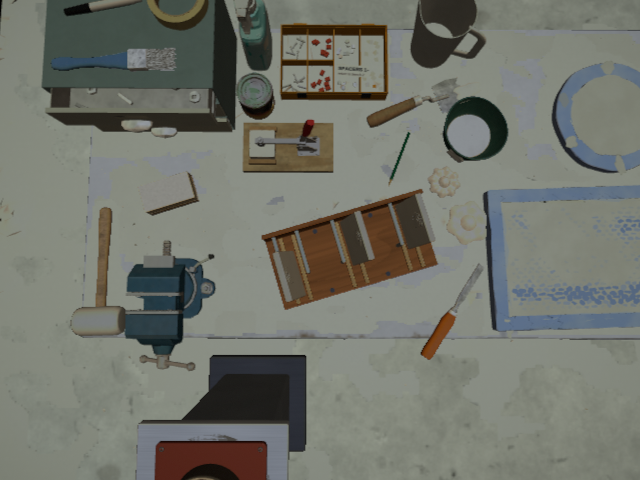

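Run:
```python
from h import *
np.set_printoptions(precision=4,suppress=True)
def best(t,c): return spotter.place_of(t,c)
a=capture("side");b=capture("top")
cv2.imwrite("pics/crop.png",np.hstack([cv2.resize(a[190:345,250:385],(390,448)),cv2.resize(b[180:315,255:445],(400,448))[:, :400]]))
R={}
for t,z in(("rack",0),("rack_stop",.077),("rack_rails",.069)):
    s=best(t,"side")[0]["centre"];u=best(t,"top")[0]["centre"]
    print(t,tri(s,u),atz("side",s,z),atz("top",u,z))
for c in("side","top"):
    for t in("tile_a_center",):
        for r in best(t,c): print(c,r["centre"],r["conf"],atz(c,r["centre"],.066))
    for r in spotter.trace("tile_a_center",c): print(c,r["extent"],r["conf"])
    m=spotter.trace("rack",c)[0]["mask"].astype(np.uint8)
    q=cv2.minAreaRect(max(cv2.findContours(m,0,2)[0],key=cv2.contourArea)); print(c,cv2.boxPoints(q).tolist())
for c,l in(("top",[(262,237),(420,191),(286,308),(438,265)]),):
    print(np.array([atz(c,p,z) for p,z in zip(l,(.077,.077,.015,.015))]))
```

```text
rack (array([ 0.5317, -0.2906,  0.0001]), np.float64(0.0012395672143638624)) [ 0.531  -0.2905  0.    ] [ 0.5323 -0.2906  0.    ]
rack_stop (array([ 0.5861, -0.2761,  0.0771]), np.float64(0.008677442798993299)) [ 0.5817 -0.2768  0.077 ] [ 0.5905 -0.2761  0.077 ]
rack_rails (array([ 0.5361, -0.2873,  0.0667]), np.float64(0.005364373892297307)) [ 0.5332 -0.2899  0.069 ] [ 0.5386 -0.2871  0.069 ]
side [341.1, 299.9] 0.85 [ 0.5684 -0.4267  0.066 ]
side [317.3, 279.5, 366.3, 312.9] 0.56
side [[253.4556427001953, 226.8935089111328], [332.8402099609375, 193.81658935546875], [384.201171875, 317.0828857421875], [304.81658935546875, 350.1597900390625]]
top [415.3, 219.8] 0.91 [ 0.5773 -0.4229  0.066 ]
top [396.6, 193.8, 436.1, 249.0] 0.63
top [420.5, 264.2, 484.7, 358.1] 0.63
top [[260.0918884277344, 234.94786071777344], [420.2002868652344, 187.3123016357422], [442.8954162597656, 263.59307861328125], [282.7870178222656, 311.2286376953125]]
[[ 0.5398 -0.1085  0.077 ]
 [ 0.6355 -0.4312  0.077 ]
 [ 0.3935 -0.1544  0.015 ]
 [ 0.486  -0.4813  0.015 ]]
```

View pics/crop.png

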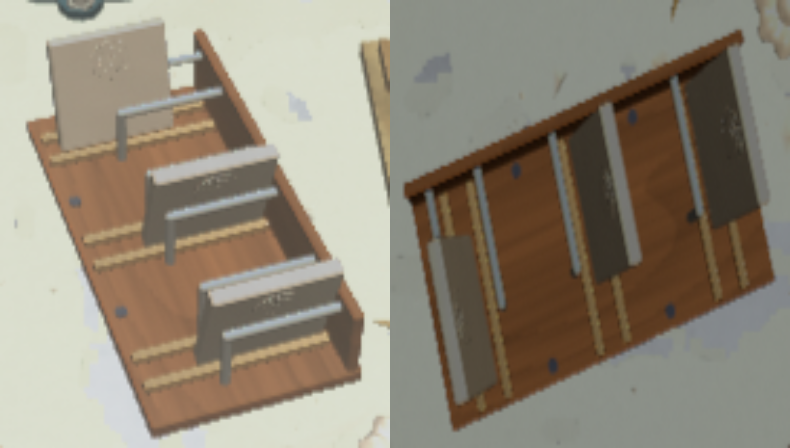

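Run:
```python
from h import *
np.set_printoptions(precision=4,suppress=True)
O=np.array([.532,-.2905]);t=np.radians(16.2);R=np.array([[np.cos(t),-np.sin(t)],[np.sin(t),np.cos(t)]])
def f(c,uv,z): print(c,uv,z,R.T@(atz(c,uv,z)[:2]-O))
g=lambda x,y:(255+(x-390)*190/400,180+y*135/448)
k=lambda x,y:(250+x*135/390,190+y*155/448)
# left tile top face corners, then middle tile
for p in((457,404),(470,400),(429,242),(443,237)): f("top",g(*p),.115)
for p in((50,48),(165,30),(48,38),(160,20)): f("side",k(*p),.115)
for p in((632,265),(606,106)): f("top",g(*p),.115)
for p in((148,180),(276,155)): f("side",k(*p),.115)
f("top",g(454,428),0.015);f("top",g(775,278),.015)
for x,y,z in((-.14,.112,.048),(-.06,.165,.085),(-.06,.11,.085)): print(O+R@[x,y],np.linalg.norm(O+R@[x,y]))
```

```text
top (286.825, 301.74107142857144) 0.115 [-0.0799  0.1565]
top (293.0, 300.5357142857143) 0.115 [-0.0809  0.1445]
top (273.525, 252.92410714285714) 0.115 [0.0176 0.1559]
top (280.175, 251.41741071428572) 0.115 [0.0168 0.1428]
side (267.3076923076923, 206.60714285714286) 0.115 [-0.0819  0.141 ]
side (307.11538461538464, 200.37946428571428) 0.115 [0.0135 0.1343]
side (266.61538461538464, 203.14732142857142) 0.115 [-0.0801  0.1538]
side (305.38461538461536, 196.91964285714286) 0.115 [0.0137 0.148 ]
top (369.95, 259.8549107142857) 0.115 [-0.047  -0.0199]
top (357.6, 211.94196428571428) 0.115 [ 0.0494 -0.0236]
side (301.2307692307692, 252.27678571428572) 0.115 [-0.0534 -0.0288]
side (345.53846153846155, 243.62723214285714) 0.115 [ 0.0461 -0.0331]
top (285.4, 308.9732142857143) 0.015 [-0.0966  0.1711]
top (437.875, 263.77232142857144) 0.015 [-0.0948 -0.1709]
[ 0.3663 -0.222 ] 0.4283351448433114
[ 0.4283 -0.1488] 0.45345506757477555
[ 0.4437 -0.2016] 0.4873491998151496
```

Emit:
{"name": "apply_moves", "arguments": {
  "rows": [
    {"claw":0,"slide":[0,0,0.05],"turn":0},
    {"claw":0,"slide":[0,0,0.1],"turn":0},
    {"claw":0,"slide":[0,0,0.14],"turn":0},
    {"claw":0,"slide":[0.027,-0.038,0.14],"turn":-5},
    {"claw":0,"slide":[0.053,-0.077,0.14],"turn":-10},
    {"claw":0,"slide":[0.08,-0.115,0.14],"turn":-15},
    {"claw":0,"slide":[0.107,-0.154,0.14],"turn":-20},
    {"claw":0,"slide":[0.133,-0.192,0.14],"turn":-25},
    {"claw":0,"slide":[0.16,-0.231,0.14],"turn":-30},
    {"claw":0,"slide":[0.187,-0.27,0.14],"turn":-35},
    {"claw":0,"slide":[0.214,-0.308,0.14],"turn":-40},
    {"claw":0,"slide":[0.24,-0.346,0.14],"turn":-44},
    {"claw":0,"slide":[0.267,-0.385,0.14],"turn":-48},
    {"claw":0,"slide":[0.25,-0.43,0.14],"turn":-48},
    {"claw":0,"slide":[0.238,-0.475,0.14],"turn":-48},
    {"claw":0,"slide":[0.224,-0.52,0.14],"turn":-48},
    {"claw":0,"slide":[0.21,-0.565,0.14],"turn":-48},
    {"claw":0,"slide":[0.195,-0.61,0.14],"turn":-48},
    {"claw":0,"slide":[0.181,-0.655,0.14],"turn":-48},
    {"claw":0,"slide":[0.167,-0.701,0.14],"turn":-48}
  ]
}}

```text
clock: 3.5
eef_pos: [0.4487, -0.1174, 0.3323]
tool_rot: [0.6, 0.8, 0.001, 0.0]
force: [0.7, -0.2, 0.8]
opening: 0.002
grip_force: 0.0
```

Emit:
{"name": "apply_moves", "arguments": {
  "rows": [
    {"claw":0,"slide":[0,0,-0.045],"turn":0},
    {"claw":0,"slide":[0,0,-0.09],"turn":0},
    {"claw":0,"slide":[0,0,-0.135],"turn":0},
    {"claw":0,"slide":[0,0,-0.17],"turn":0},
    {"claw":0,"slide":[0,0,-0.2],"turn":0},
    {"claw":0,"slide":[0,0,-0.23],"turn":0},
    {"claw":0,"slide":[0,0,-0.245],"turn":0},
    {"claw":0,"slide":[0,0,-0.245],"turn":0}
  ]
}}

```text
clock: 4.3
eef_pos: [0.448, -0.1156, 0.0854]
tool_rot: [0.6, 0.8, -0.001, -0.001]
force: [-0.2, 0.2, -0.0]
opening: -0.003
grip_force: 0.0
```

Run:
```python
from h import *
a=capture("side");b=capture("top")
cv2.imwrite("pics/c2.png",np.hstack([cv2.resize(a[150:345,220:385],(390,461)),cv2.resize(b[180:340,225:365],(403,461))]))
```

```text
(no output)
```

View pics/c2.png

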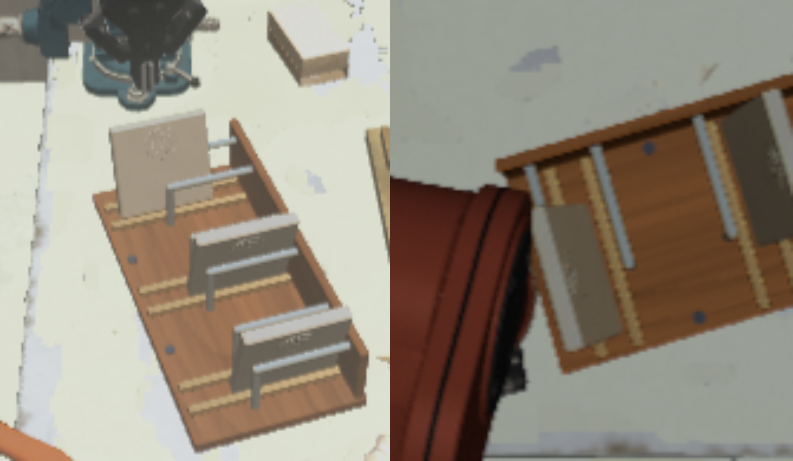

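The side view shows the shut fingertips just left of the odd tile (crop ~(150,80)), clear of everything. Its top leans left; the others lean right.

Emit:
{"name": "apply_moves", "arguments": {
  "rows": [
    {"claw":0,"slide":[0.003,-0.01,0],"turn":0},
    {"claw":0,"slide":[0.005,-0.017,0],"turn":0},
    {"claw":0,"slide":[0.006,-0.021,0],"turn":0},
    {"claw":0,"slide":[0.007,-0.025,0],"turn":0},
    {"claw":0,"slide":[0.008,-0.029,0],"turn":0},
    {"claw":0,"slide":[0.0095,-0.033,0],"turn":0},
    {"claw":0,"slide":[0.011,-0.037,0],"turn":0},
    {"claw":0,"slide":[0.012,-0.041,0],"turn":0},
    {"claw":0,"slide":[0.013,-0.045,0],"turn":0},
    {"claw":0,"slide":[0.014,-0.049,0],"turn":0},
    {"claw":0,"slide":[0.015,-0.052,0],"turn":0},
    {"claw":0,"slide":[0.015,-0.052,0],"turn":0}
  ]
}}

```text
clock: 5.6
eef_pos: [0.4646, -0.1682, 0.0871]
tool_rot: [0.6, 0.8, -0.0, 0.0]
force: [-1.0, 0.2, -0.7]
opening: -0.001
grip_force: 0.0
```

Run:
```python
from h import *
a=capture("side");b=capture("top")
cv2.imwrite("pics/c3.png",np.hstack([cv2.resize(a[150:345,220:385],(390,461)),cv2.resize(b[180:340,225:365],(403,461))]))
```

```text
(no output)
```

View pics/c3.png

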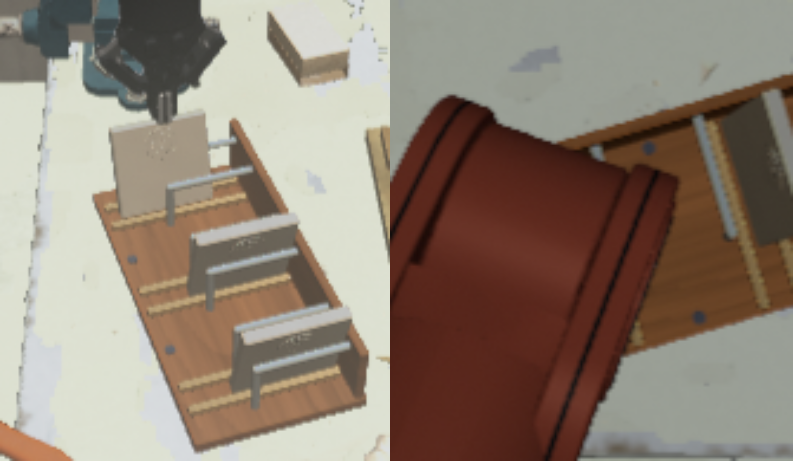

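Run:
```python
from h import *
s=sensors.sense();p=s["eef_pos"];print(p,s["force"],s["clock"])
for z in(0,.03,.06):
    q=proj("side",p+[0,0,z]);print(q,(q-[220,150])*[390/165,461/195])
a=capture("side")
cv2.imwrite("pics/c4.png",cv2.resize(a[160:250,240:345],(788,675),interpolation=cv2.INTER_CUBIC)[:600])
```

```text
[ 0.46456494 -0.16766203  0.08704844] [-0.26036968  0.29856777 -0.46017399] 5.7
[289.19848619 212.5002155 ] [163.56005827 147.75691973]
[288.95472709 202.71004463] [162.98390041 124.61195167]
[288.70324824 192.60982295] [162.38949585 100.7339917 ]
```

View pics/c4.png

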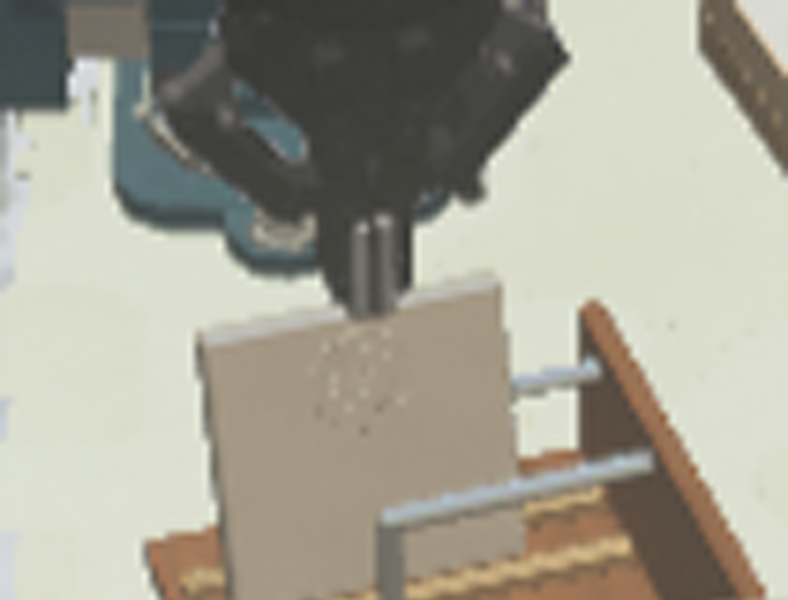

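Emit:
{"name": "apply_moves", "arguments": {
  "rows": [
    {"claw":0,"slide":[0,0,0.02],"turn":0},
    {"claw":0,"slide":[-0.003,0.01,0.02],"turn":0},
    {"claw":0,"slide":[-0.015,0.052,0.02],"turn":0},
    {"claw":0,"slide":[-0.015,0.052,0],"turn":0},
    {"claw":0,"slide":[-0.015,0.052,0],"turn":0}
  ]
}}

```text
clock: 6.25
eef_pos: [0.4483, -0.1143, 0.0858]
tool_rot: [0.599, 0.801, -0.0, -0.001]
force: [0.4, -0.7, 0.1]
opening: 0.001
grip_force: 0.0
```

Run:
```python
from h import *
s=sensors.sense();p=s["eef_pos"];print(p,s["force"],s["clock"])
a=capture("side");b=a[130:220,235:340];S=7.5
v=cv2.resize(b,None,fx=S,fy=S,interpolation=cv2.INTER_CUBIC)[:600];v=cv2.convertScaleAbs(v,alpha=1.6,beta=20)
for z in(0,.03): 
    q=(proj("side",p+[0,0,z])-[235,130]+.5)*S;print(q);cv2.drawMarker(v,tuple(int(i) for i in q+[60,0]),(0,0,255),cv2.MARKER_CROSS,14)
O=np.array([.532,-.2905]);t=np.radians(16.2);R=np.array([[np.cos(t),-np.sin(t)],[np.sin(t),np.cos(t)]])
for x,y,z in((-.081,.157,.112),(.017,.157,.112),(-.04,.1495,.069),(.051,.1495,.069)):
    q=(proj("side",[*(O+R@[x,y]),z])-[235,130]+.5)*S;cv2.circle(v,tuple(int(i) for i in q),4,(255,0,0),1)
cv2.imwrite("pics/c5.png",v)
```

```text
[ 0.44825805 -0.11431433  0.08575332] [ 0.40576592 -0.71489221  0.12436857] 6.25
[358.48845123 521.43977879]
[355.93149712 448.65612644]
```

View pics/c5.png

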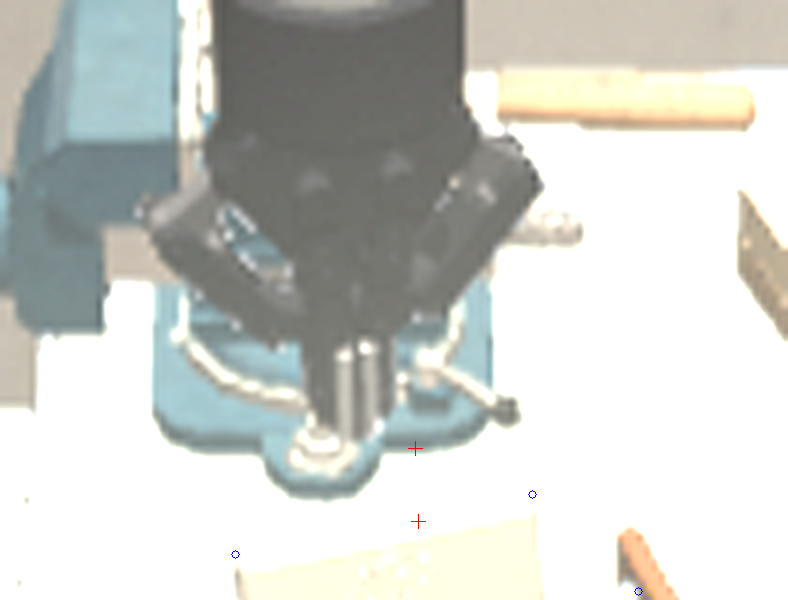

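Emit:
{"name": "apply_moves", "arguments": {
  "rows": [
    {"claw":0,"slide":[-0.006,0.02,0],"turn":0},
    {"claw":0,"slide":[-0.006,0.02,-0.03],"turn":0},
    {"claw":0,"slide":[-0.006,0.02,-0.055],"turn":0},
    {"claw":0,"slide":[-0.006,0.02,-0.075],"turn":0},
    {"claw":0,"slide":[-0.006,0.02,-0.083],"turn":0},
    {"claw":0,"slide":[-0.006,0.02,-0.086],"turn":0},
    {"claw":0,"slide":[-0.006,0.02,-0.088],"turn":0},
    {"claw":0,"slide":[-0.006,0.02,-0.09],"turn":0},
    {"claw":0,"slide":[-0.006,0.02,-0.09],"turn":0}
  ]
}}

```text
clock: 7.2
eef_pos: [0.4441, -0.0957, -0.0024]
tool_rot: [0.6, 0.8, 0.0, 0.0]
force: [-0.1, -0.8, 0.7]
opening: 0.002
grip_force: 0.0
```

Run:
```python
from h import *
s=sensors.sense();p=s["eef_pos"];print(p,s["force"],s["clock"])
print("proj TCP",proj("side",p),"z+.034",proj("side",p+[0,0,.034]))
a=capture("side");b=a[140:230,235:340];S=7.5
v=cv2.resize(b,None,fx=S,fy=S,interpolation=cv2.INTER_CUBIC)[:600]
q=(proj("side",p)-[235,140]+.5)*S;cv2.drawMarker(v,tuple(int(i) for i in q),(0,0,255),cv2.MARKER_CROSS,14)
cv2.imwrite("pics/c6.png",v)
```

```text
[ 0.44407157 -0.09571736 -0.00241127] [-0.08475466 -0.77099988  0.65043962] 7.2
proj TCP [281.59448619 221.21095033] z+.034 [281.21593317 211.12318166]
```

View pics/c6.png

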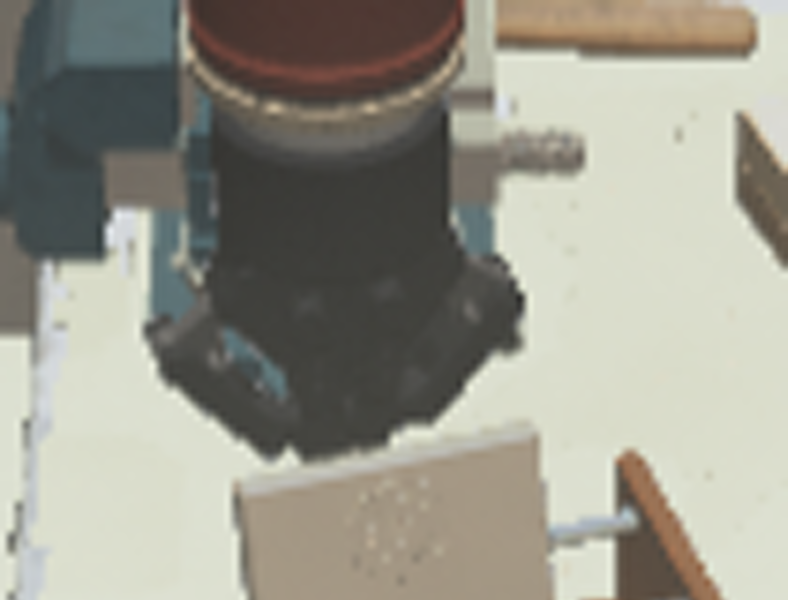

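The fingertips really end about 34 mm above the reported TCP: c5 shows the tip at row 438 against 521 expected, there was no bench contact at z≈0, and the first pass skimmed over the tile. I'll subtract 34 mm from every height command and redo the push.

Emit:
{"name": "apply_moves", "arguments": {
  "rows": [
    {"claw":0,"slide":[0,0,0.04],"turn":0},
    {"claw":0,"slide":[0,0,0.055],"turn":0},
    {"claw":0,"slide":[0.006,-0.019,0.055],"turn":0},
    {"claw":0,"slide":[0.01,-0.034,0.055],"turn":0},
    {"claw":0,"slide":[0.011,-0.039,0.055],"turn":0},
    {"claw":0,"slide":[0.0125,-0.043,0.055],"turn":0},
    {"claw":0,"slide":[0.0135,-0.047,0.055],"turn":0},
    {"claw":0,"slide":[0.015,-0.051,0.055],"turn":0},
    {"claw":0,"slide":[0.016,-0.055,0.055],"turn":0},
    {"claw":0,"slide":[0.017,-0.059,0.055],"turn":0},
    {"claw":0,"slide":[0.018,-0.063,0.055],"turn":0}
  ]
}}

```text
clock: 8.35
eef_pos: [0.4617, -0.1589, 0.0521]
tool_rot: [0.6, 0.8, -0.0, -0.0]
force: [0.6, -0.2, 0.6]
opening: 0.001
grip_force: 0.0
```

Emit:
{"name": "apply_moves", "arguments": {
  "rows": [
    {"claw":0,"slide":[0.001,-0.004,0],"turn":0},
    {"claw":0,"slide":[0.002,-0.008,0],"turn":0},
    {"claw":0,"slide":[0.003,-0.011,0],"turn":0},
    {"claw":0,"slide":[0.004,-0.014,0],"turn":0},
    {"claw":0,"slide":[0.004,-0.014,0],"turn":0}
  ]
}}

```text
clock: 8.85
eef_pos: [0.4657, -0.1731, 0.0521]
tool_rot: [0.6, 0.8, -0.0, 0.0]
force: [-0.8, -0.4, 0.2]
opening: 0.002
grip_force: 0.0
```

Run:
```python
from h import *
a=capture("side")
cv2.imwrite("pics/c7.png",cv2.resize(a[150:345,230:400],(523,600),interpolation=cv2.INTER_CUBIC))
```

```text
(no output)
```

View pics/c7.png

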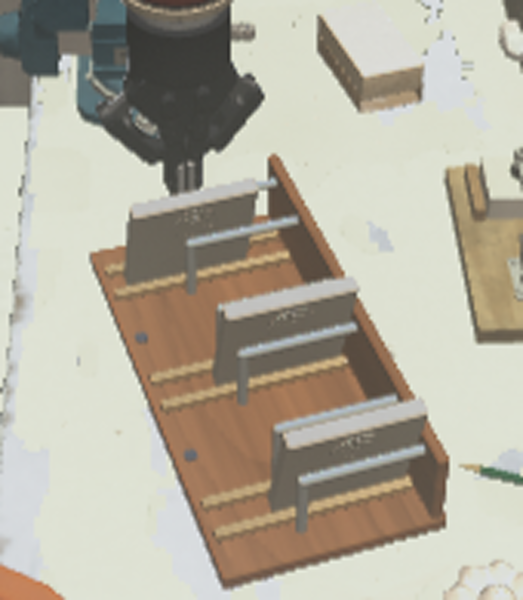

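The tile now leans right like the others, with its top edge from (130,215) to (255,185) in the crop. Next I turn the hand so the finger linkage clears the tile, then push from the near edge.

Emit:
{"name": "apply_moves", "arguments": {
  "rows": [
    {"claw":0,"slide":[-0.006,0.019,0],"turn":0},
    {"claw":0,"slide":[-0.008,0.029,0.045],"turn":0},
    {"claw":0,"slide":[-0.008,0.029,0.09],"turn":0}
  ]
}}

```text
clock: 9.2
eef_pos: [0.4561, -0.1423, 0.1423]
tool_rot: [0.6, 0.8, -0.001, -0.001]
force: [0.5, 0.9, 0.5]
opening: -0.005
grip_force: 0.0
```

Run:
```python
from h import *
s=sensors.sense();print(s["joints"],s["eef_pos"])
O=np.array([.532,-.2905]);t=np.radians(16.2);R=np.array([[np.cos(t),-np.sin(t)],[np.sin(t),np.cos(t)]])
for x,y in((-.125,.115),(-.0635,.115),(-.06,.115)): q=O+R@[x,y];print(x,y,q,q-s["eef_pos"][:2],np.linalg.norm(q))
k=lambda x,y:(230+x*170/523,150+y*195/600)
for p in((130,218),(254,192),(222,320),(354,290)): print(R.T@(atz("side",k(*p),.115)[:2]-O))
```

```text
[-0.54562785 -0.01116444  0.76196898  1.96483558  0.00943603  1.18813307
  0.4974221 ] [ 0.45611118 -0.14225846  0.14229355]
-0.125 0.115 [ 0.37987931 -0.21494011] [-0.07623187 -0.07268166] 0.4364716995838339
-0.0635 0.115 [ 0.43893737 -0.19778216] [-0.01717381 -0.0555237 ] 0.48143930193547374
-0.06 0.115 [ 0.4422984  -0.19680569] [-0.01381278 -0.05454723] 0.4841077945245733
[-0.08455957  0.08864875]
[0.01168775 0.08855624]
[-0.05313663 -0.03436923]
[ 0.04439501 -0.03457632]
```

Emit:
{"name": "apply_moves", "arguments": {
  "rows": [
    {"claw":0,"slide":[-0.02,0,0.02],"turn":-8},
    {"claw":0,"slide":[-0.04,-0.01,0.02],"turn":-16},
    {"claw":0,"slide":[-0.06,-0.03,0.02],"turn":-24},
    {"claw":0,"slide":[-0.07,-0.05,0.02],"turn":-32},
    {"claw":0,"slide":[-0.077,-0.073,0.02],"turn":-40},
    {"claw":0,"slide":[-0.077,-0.073,0.02],"turn":-48},
    {"claw":0,"slide":[-0.077,-0.073,0.02],"turn":-56},
    {"claw":0,"slide":[-0.077,-0.073,0.02],"turn":-64},
    {"claw":0,"slide":[-0.077,-0.073,0.02],"turn":-72},
    {"claw":0,"slide":[-0.077,-0.073,0.02],"turn":-80},
    {"claw":0,"slide":[-0.077,-0.073,0.02],"turn":-86},
    {"claw":0,"slide":[-0.077,-0.073,0.02],"turn":-90},
    {"claw":0,"slide":[-0.077,-0.073,-0.02],"turn":-90},
    {"claw":0,"slide":[-0.077,-0.073,-0.06],"turn":-90},
    {"claw":0,"slide":[-0.077,-0.073,-0.095],"turn":-90},
    {"claw":0,"slide":[-0.077,-0.073,-0.115],"turn":-90},
    {"claw":0,"slide":[-0.077,-0.073,-0.124],"turn":-90},
    {"claw":0,"slide":[-0.077,-0.073,-0.124],"turn":-90}
  ]
}}

```text
clock: 11.0
eef_pos: [0.3799, -0.2165, 0.0175]
tool_rot: [0.99, 0.141, -0.001, -0.0]
force: [-0.4, 0.4, 0.3]
opening: -0.001
grip_force: 0.0
```

Emit:
{"name": "apply_moves", "arguments": {
  "rows": [
    {"claw":0,"slide":[0.01,0.003,0],"turn":0},
    {"claw":0,"slide":[0.019,0.0055,0],"turn":0},
    {"claw":0,"slide":[0.024,0.007,0],"turn":0},
    {"claw":0,"slide":[0.029,0.0085,0],"turn":0},
    {"claw":0,"slide":[0.034,0.01,0],"turn":0},
    {"claw":0,"slide":[0.038,0.011,0],"turn":0},
    {"claw":0,"slide":[0.043,0.0125,0],"turn":0},
    {"claw":0,"slide":[0.048,0.014,0],"turn":0},
    {"claw":0,"slide":[0.053,0.0155,0],"turn":0}
  ]
}}

```text
clock: 11.9
eef_pos: [0.4339, -0.201, 0.0181]
tool_rot: [0.99, 0.141, -0.0, -0.0]
force: [-1.2, -0.5, 0.2]
opening: 0.002
grip_force: 0.0
```

Emit:
{"name": "apply_moves", "arguments": {
  "rows": [
    {"claw":0,"slide":[0.002,0.0006,0],"turn":0},
    {"claw":0,"slide":[0.004,0.0012,0],"turn":0}
  ]
}}

```text
clock: 12.1
eef_pos: [0.4377, -0.2, 0.018]
tool_rot: [0.99, 0.141, -0.0, -0.0]
force: [-0.4, 0.2, 0.2]
opening: 0.004
grip_force: 0.0
```

Emit:
{"name": "apply_moves", "arguments": {
  "rows": [
    {"claw":0,"slide":[0.001,0.0003,0],"turn":0},
    {"claw":0,"slide":[0.002,0.0006,0],"turn":0}
  ]
}}

```text
clock: 12.3
eef_pos: [0.4396, -0.1994, 0.0181]
tool_rot: [0.99, 0.141, -0.0, -0.0]
force: [-0.1, 0.5, 1.0]
opening: -0.0
grip_force: 0.0
```

Emit:
{"name": "apply_moves", "arguments": {
  "rows": [
    {"claw":0,"slide":[0.001,0.0003,0],"turn":0},
    {"claw":0,"slide":[0.002,0.0006,0],"turn":0}
  ]
}}

```text
clock: 12.5
eef_pos: [0.4416, -0.1988, 0.0181]
tool_rot: [0.99, 0.141, 0.0, -0.0]
force: [-1.2, -0.2, -0.2]
opening: 0.0
grip_force: 0.0
```

Emit:
{"name": "apply_moves", "arguments": {
  "rows": [
    {"claw":0,"slide":[0.001,0.0003,0],"turn":0},
    {"claw":0,"slide":[0.002,0.0006,0],"turn":0}
  ]
}}

```text
clock: 12.7
eef_pos: [0.4424, -0.1985, 0.0178]
tool_rot: [0.99, 0.141, -0.001, -0.0]
force: [-8.2, -2.8, 2.6]
opening: -0.002
grip_force: 0.0
```

Emit:
{"name": "apply_moves", "arguments": {
  "rows": [
    {"claw":0,"slide":[0.001,0.0003,0],"turn":0},
    {"claw":0,"slide":[0.0015,0.0004,0],"turn":0}
  ]
}}

```text
clock: 12.9
eef_pos: [0.4423, -0.1985, 0.0174]
tool_rot: [0.99, 0.14, -0.002, -0.0]
force: [-11.6, -3.8, 2.8]
opening: -0.002
grip_force: 0.0
```

Run:
```python
from h import *
s=sensors.sense();print(s["eef_pos"],s["force"])
O=np.array([.532,-.2905]);t=np.radians(16.2);R=np.array([[np.cos(t),-np.sin(t)],[np.sin(t),np.cos(t)]])
capture("side")
for r in spotter.trace("tile_a_center","side"): print(r["extent"],r["conf"])
for r in spotter.place_of("tile_a_center","side"): print(R.T@(atz("side",r["centre"],.066)[:2]-O),r["conf"])
```

```text
[ 0.44227632 -0.19854507  0.01741961] [-11.56107911  -3.79605074   2.80702083]
[315.1, 279.5, 365.9, 310.8] 0.84
[ 0.00043458 -0.13661391] 0.88
```

The force jumped to about 12 N at finger x = −0.060 in the rack frame, exactly where the stop should be. I'll back off, rise and check.

Emit:
{"name": "apply_moves", "arguments": {
  "rows": [
    {"claw":0,"slide":[-0.003,-0.001,0],"turn":0},
    {"claw":0,"slide":[-0.015,-0.0045,0],"turn":0},
    {"claw":0,"slide":[-0.045,-0.013,0],"turn":0},
    {"claw":0,"slide":[-0.055,-0.016,0.04],"turn":0},
    {"claw":0,"slide":[-0.055,-0.016,0.09],"turn":0},
    {"claw":0,"slide":[-0.055,-0.016,0.14],"turn":0},
    {"claw":0,"slide":[-0.055,0.03,0.16],"turn":0},
    {"claw":0,"slide":[-0.05,0.08,0.18],"turn":0},
    {"claw":0,"slide":[-0.03,0.12,0.2],"turn":0},
    {"claw":0,"slide":[-0.02,0.165,0.2],"turn":0},
    {"claw":0,"slide":[-0.01,0.21,0.2],"turn":0},
    {"claw":0,"slide":[0,0.25,0.2],"turn":0},
    {"claw":0,"slide":[0,0.25,0.2],"turn":0}
  ]
}}

```text
clock: 14.35
eef_pos: [0.4451, 0.0573, 0.2178]
tool_rot: [0.989, 0.145, 0.0, -0.0]
force: [-0.3, -0.6, -0.8]
opening: 0.001
grip_force: 0.0
```

Run:
```python
from h import *
a=capture("side");b=capture("top")
cv2.imwrite("pics/c8.png",np.hstack([cv2.resize(a[160:390,200:400],(400,460)),cv2.resize(b[170:370,240:410],(391,460))]))
```

```text
(no output)
```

View pics/c8.png

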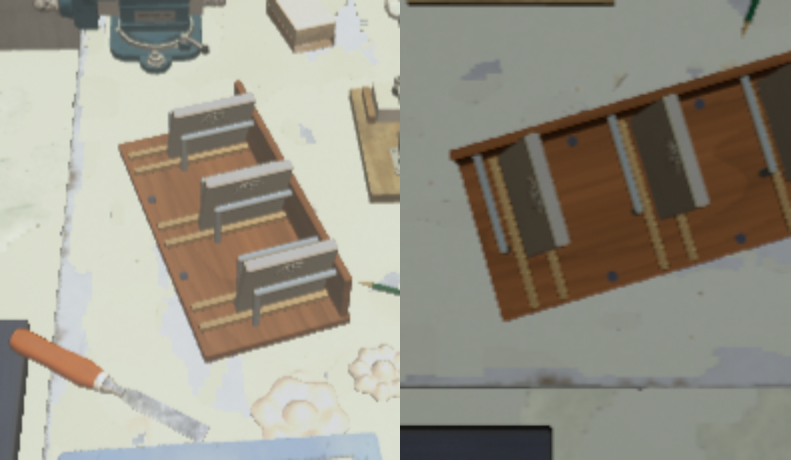

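All three tiles lean right and the odd one touches the stop board (side crop (255,97), top crop (530,135)). It lines up with the middle tile, and nothing else has moved.

```bash
python3 -c "
from rig import job_done;print(job_done())"
```

```text
the job is handed in; nothing more can be done
None
```

The odd tile now leans the same way as the other two and sits home against the stop board; the other two tiles and the bench items show no movement in the final pictures, and the job is handed in.

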